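# Set the interlocked valve pair on the vacuum manifold

## Task

On the valve manifold, swing the isolator crank (the one with the round upright grip) clockwise until you feel it come up firmly against its buffer, then let go of it and turn the selector blade clockwise all the way over to its own buffer. Do not force either one: a mild, growing resistance means the end, and a selector that will not start means that the isolator is not quite home. Leave both valves set, let go, and do not disturb the loose things lying about.

Things in the scene. Friction and masses are not known exactly. Their poses are not given: they have to be found in the camera images.
- manifold: Valve manifold fixed on the bench: a grey box 220 mm (its x) by 280 mm (its y) with a clear flat cover, top 62 mm above the bench. Origin: centre of its underside, z up; -x side to the robot at yaw 0, three ports stick out 37 mm on +x. Isolator on its +y half, selector on its -y half. Below the cover a locking rim on the isolator's spindle blocks the selector's plate until the isolator is home.
- iso_axis (a point): Point on the isolator's vertical pivot axis, 100 mm above the bench, at the manifold's (0, +65 mm). The crank was clamped on its spindle at no exact angle: the buffer is met at an unknown reading between 1.1 and 1.7 and must be felt. The selector is freed only within about 0.06 rad of where the buffer is met.
- iso_grip (a point): Centre of the isolator's round upright black grip, 97 mm above the bench: a cylinder 20 mm in diameter, 42 mm tall (76 to 118 mm above the bench), on the end of a flat crank arm (68 to 76 mm above the bench), 80 mm from the pivot axis; can be pinched from above in any direction. It moves on a circle about iso_axis.
- isolator (a joint): Isolator angle, rad, growing clockwise seen from above. At 0 the arm points from the pivot 0.70 rad to the near side (-x) of the manifold's +y; starts at 0 to 0.3. Steady friction 0.3 N m (about 4 N at the grip) until it meets a springy buffer; from there the push grows about 3.5 N per mm at the grip. Home: pressed on it with 8 N or more at the grip. Friction holds it there when let go.
- iso_stop: The isolator's rubber buffer post, 10 mm in diameter, under the cover, 30 mm from the isolator's pivot axis; origin on its axis at bench height. It must never be loaded with more than 55 N, which is about 24 N of push at the grip, friction included.
- sel_axis (a point): Point on the selector's vertical pivot axis, 100 mm above the bench, at the manifold's (0, -65 mm). When the selector is over, its plate in turn keeps the isolator from being turned back far.
- sel_grip (a point): Grip point on the selector's handle, 89 mm above the bench, 75 mm from the pivot axis: the handle is a plain upright dark steel blade 10 mm thick, 38 mm tall (68 to 106 mm above the bench), reaching radially from 15 to 93 mm from the pivot. Pinch it across its thickness from above; it turns about sel_axis.
- selector (a joint): Selector angle, rad, growing clockwise seen from above; starts at 0, where the blade points from the pivot 0.65 rad to the far side (+x) of the manifold's -y. Friction 0.25 N m (about 3.5 N at the grip point). Jams hard after about 0.02 rad while the isolator is not home. When free it turns to a springy buffer at 1.30 (about 4 N per mm at the grip point); over means more than 1.2.
- sel_tail: The selector's fan-shaped lock plate under the cover, 95 mm in radius, turning with the selector; origin on its pivot axis at bench height. It must never press on the locking rim or on its buffer with more than 16 N, which is about 22 N of push at the selector's grip point, friction included.
- blank: Loose steel blank flange, 36 mm in diameter, 9 mm thick, lying on the manifold's cover near the middle of its far edge; origin under its centre. Leave alone.
- wrench: Loose open-ended wrench 160 mm long lying on the bench; leave alone.
- driver: Loose screwdriver 180 mm long lying on the bench; leave alone.
- clamp: Loose aluminium ring 54 mm in diameter, 14 mm tall, on the bench; leave alone.
- tee: Loose steel pipe spool 40 mm in diameter, 42 mm tall, standing on the bench; leave alone.
- solvent: Loose white plastic bottle 60 mm in diameter, 150 mm tall, standing on the bench; leave alone.
- cup: Loose white mug 76 mm in diameter, 85 mm tall, on the bench; leave alone.

How it is judged:
On the way, in this order (a step that is already met when the one before it is completed fails the run):
1. the isolator is pressed home on its buffer (8 N or more on the buffer) (contact force between iso_stop and anything else above 8 N), for 0.1 s.
2. the selector is turned over, past 1.2 rad (value of joint selector above 1.2 rad), for 0.2 s.
At the end, for the whole second after the job is handed in: the isolator is still set (reads more than 1.0 rad), the selector is over (reads more than 1.2 rad), and both are at rest (value of joint isolator above 1 rad and value of joint selector above 1.2 rad and velocity of joint isolator between -0.05 and 0.05 rad/s and velocity of joint selector between -0.05 and 0.05 rad/s); the robot touches nothing.
It fails at once if the isolator's buffer is loaded with more than 55 N (about 24 N at the grip) (contact force between iso_stop and anything else above 55 N).
It fails at once if the selector's lock plate presses on the locking rim or its buffer with more than 16 N (about 22 N at the grip point) (contact force between sel_tail and anything else above 16 N).
It fails at once if a loose thing lying about is moved more than 25 mm (distance of any of blank, wrench, driver, clamp, tee, solvent, cup from where it was at the start of the episode above 0.025 m).
It also fails if it takes over 69 s, if anything falls off the work surface, if the arm or the gripper's body presses on something with over 40 N, if the wrist force passes 120 N, or if a joint passes its speed limit or range.

## Robot

A 6-joint arm with a two-finger parallel gripper is mounted at the origin on the work surface. World frame = base frame: x ahead of the robot, y to its left, z up, the work surface at z = 0. Lengths are in m, angles in rad, forces in N, time in s.
With the tool pointing down it reaches from about 0.25 to 0.725 m from the base axis. Payload 4 kg.
Tool frame: the origin (TCP) lies on the centre line of the jaws, within the pads' length; the fingertips stand ahead of it and the grasp point (between the pads) lies 11 mm behind it (bot.tip_extent is the z of the fingertips in the tool frame, in m); z points along the fingers, y is the direction in which the jaws open and shut (so a half turn about z gives the same grasp; the last joint's range is limited). The gripper opens to 85 mm and grips with 20 to 120 N. Pads are 22 mm wide; open, the fingers measure 114 mm over their backs; the gripper's body (76 mm by 85 mm) begins 54 mm behind the grasp point. The pads swing forward as they close: fully open they stand 13 mm farther back than shut.
Start: joints at [0, 0.241, 0.005, 1.335, 0, 1.571], TCP at [0.5, -0, 0.239] pointing down, gripper open.
Joint ranges: [-2.72, 2.72], [-1.05, 1.87], [-1.09, 1.28], [-1.99, 2.15], [-1.42, 1.44], [-3.14, 3.14]. Speed limits (rad/s): [2.79, 2.79, 3.14, 3.14, 3.14, 3.14].

## Interface

Orientations are given as a unit quaternion [x, y, z, w].
In Python, from workcell import bot gives the robot as it stands.
- The arm moves only by the shell command python3 -m jog 'ROWS'. ROWS is JSON, a list that holds one entry, the list of rows, each a list of 7 numbers: the shift along the world's x, y, z in m, then the turn, a rotation vector about the world's x, y, z in degrees, then the closure in counts, from 0 (fully open) to 255 (shut). In form: [[[tx, ty, tz, ax, ay, az, fingers], ...]]. A call has 1 to 10 rows; each row is the pose to reach, as a shift and turn from the pose commanded when the call began; what a row does not reach only later rows make up. A row lasts 1/12 s, in which the tool goes at most 41.7 mm and 7.16 degrees, less where a joint would pass 70% of its speed; a pose out of reach is approached as far as the arm can. A call with a gripper value outside its range is refused whole. The fingers move at their own pace and stop on an object; the grip force is fixed at half the most. Time passes only in rows, so rows that repeat a pose let the fingers close. It gives the time, the measured TCP pose, the force and the opening at its end, in the units of the state.
- bot.get_obs(): the state, without advancing time (a new reading comes with each control period).
- bot.camera(name): name is "scene" or "side" or "wrist"; returns the picture (384x512x3 uint8, blue, green, red); there is no depth.
- bot.camera_model(name): a dict with "K" (3x3 intrinsics, pixels), "T" (4x4, takes a point from camera to world coordinates). Camera axes: x right, y down, z forward; pixel columns grow to the right and rows downward; lengths in m; the calibration is good to about 2 mm. A picture is of the moment at which its call begins: read the wrist's pose just before it. camera_model takes no time and is no camera call; for the wrist camera it gives the pose at the moment of the call.
- bot.job_done(): hands the job in, once; it reports no verdict.
The state is a dict: "clock": time; "joint_pos": joint angles; "joint_vel": joint speeds; "tau": joint torques, N m; "eef_pos": TCP position; "tool_rot": TCP orientation; "ft_force": force on the tool from outside, world axes, zero at the start; "ft_torque": the same for the moment, N m; "grip_width": finger opening in m.
Only numpy, scipy, OpenCV 4.12 (cv2) and the standard library are available. Lean on these libraries where they do the work, as an engineer would, in place of code of your own. Each camera call takes 0.05 s, during which the arm holds its last target. There are 200 camera calls.

## Working session

There is one attempt and no reset: what is moved stays moved. The work goes in short steps, Python scripts to look and compute and a shell command to move; the robot and the scene stay as the last step left them, time stands still between calls to the robot, and variables do not carry over. Pictures are saved under pics/ and viewed, about 8 in all and at most 12, crops included, and the job is handed in when it is done.

```bash
mkdir -p pics; ls
python3 - <<'E'
from workcell import bot
import cv2
print({k:v for k,v in bot.get_obs().items()}, bot.tip_extent)
for n in("scene","side"):
    im=bot.camera(n); m=bot.camera_model(n); print(n,m["K"],m["T"])
    cv2.imwrite(f"pics/{n}0.png",im)
a=cv2.imread("pics/scene0.png");b=cv2.imread("pics/side0.png")
E
```

```text
pics
{'clock': 0.0, 'joint_pos': array([ 1.52579487e-05,  2.41388686e-01,  3.73590432e-03,  1.33517803e+00,
       -1.37740330e-05,  1.57083345e+00]), 'joint_vel': array([ 1.79586606e-03, -1.48451618e-03,  7.05255945e-05, -1.78919238e-04,
        2.24973452e-04, -6.22062572e-04]), 'tau': array([ 5.50268451e-04, -3.72315860e+01,  2.52406776e+01,  1.67737965e-02,
        2.29149265e-05,  1.14679995e-05]), 'eef_pos': array([4.99398696e-01, 3.54957294e-06, 2.38429510e-01]), 'tool_rot': array([ 0.70711414,  0.70709869, -0.00072419, -0.00071441]), 'ft_force': array([-0.08308433, -0.45126751, -0.41491443]), 'ft_torque': array([-0.02625362,  0.03710838, -0.03450381]), 'grip_width': 0.08570826781429366} 0.008
scene [[447.12075285   0.         252.29180345]
 [  0.         447.12075285 191.64831014]
 [  0.           0.           1.        ]] [[-0.62883274  0.42520758 -0.65097458  1.37246288]
 [ 0.77718469  0.31839863 -0.54277644  0.64371715]
 [-0.02352325 -0.84724307 -0.53068431  0.72512316]
 [ 0.          0.          0.          1.        ]]
side [[440.87105857   0.         259.91431448]
 [  0.         440.87105857 194.58404623]
 [  0.           0.           1.        ]] [[ 0.83006188 -0.42393161  0.3623248   0.06872671]
 [-0.55764488 -0.63729192  0.53187517 -0.74418162]
 [ 0.00542797 -0.64353787 -0.76539502  1.13023257]
 [ 0.          0.          0.          1.        ]]
```

View pics/scene0.png

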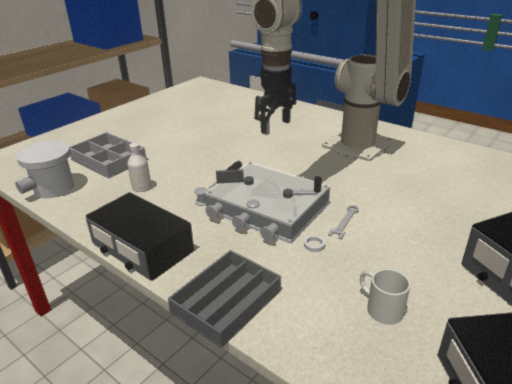

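View pics/side0.png

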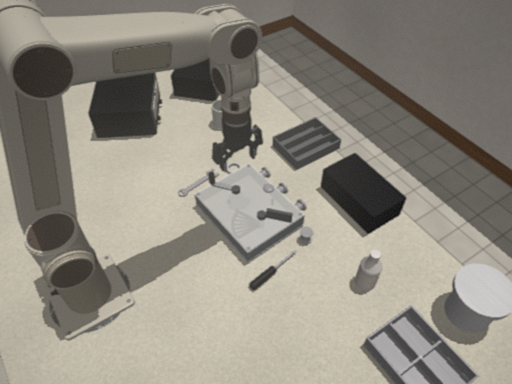

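The scene view shows the manifold around (262,197): grip at about (318,185), blade at about (230,177). The side view shows it around (250,210): grip at about (212,178), blade at about (278,213). I'll enlarge both.

Run:
```python
import cv2,numpy as np
a=cv2.imread("pics/scene0.png")[150:250,185:345];b=cv2.imread("pics/side0.png")[155:265,180:320]
cv2.imwrite("pics/c1.png",cv2.resize(a,None,fx=5,fy=5,interpolation=2))
cv2.imwrite("pics/c2.png",cv2.resize(b,None,fx=5,fy=5,interpolation=2))
```

```text
(no output)
```

View pics/c1.png

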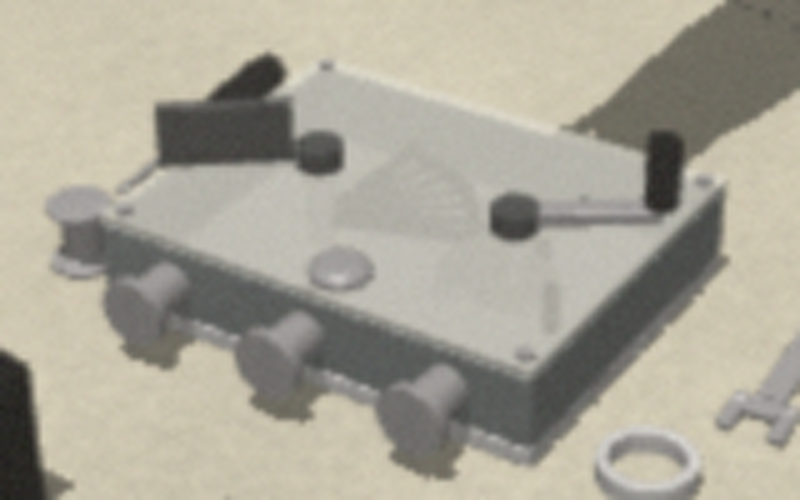

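View pics/c2.png

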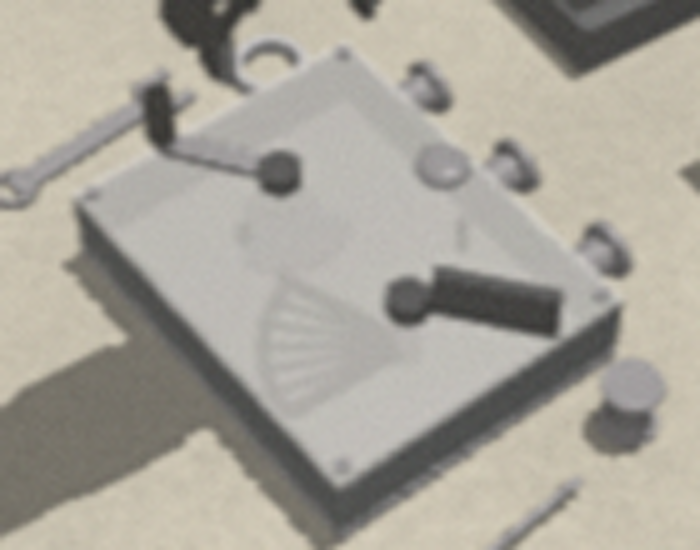

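Read from the crops: the cover screws in scene are (327,65), (704,181), (124,211) and (525,354), and the grip runs from (665,137) to (663,205). In side the screws are (343,466), (94,196), (599,296) and (343,54), and the grip runs from (155,88) to (165,143). The blank is at (341,266) and (443,165).

```bash
cat > h.py <<'E'
import numpy as np,cv2
from workcell import bot
def P(n):
    m=bot.camera_model(n);return m["K"]@np.linalg.inv(m["T"])[:3]
def tri(PA,PB,a,b):
    X=cv2.triangulatePoints(PA,PB,np.array(a,float).T,np.array(b,float).T);return (X[:3]/X[3]).T
E
python3 - <<'E'
from h import *
S=np.array([[327,65],[704,181],[124,211],[525,354],[665,137],[663,205],[514,203],[320,141],[341,264],[157,104],[292,99]])
D=np.array([[343,466],[94,196],[599,296],[343,54],[155,88],[165,143],[281,164],[408,293],[443,163],[558,291],[437,270]])
s=(S+.5)/5-.5+[185,150];d=(D+.5)/5-.5+[180,155]
X=tri(P("scene"),P("side"),s,d)
for n,x in zip("s-- s-+ s+- s++ gtop gbot isohub selhub blank bladeout bladein".split(),X):print(n,x.round(4))
c=X[:4].mean(0)
u=(X[1]-X[0]+X[3]-X[2])[:2];v=(X[2]-X[0]+X[3]-X[1])[:2]
y1=np.arctan2(-u[0],u[1]);y2=np.arctan2(v[1],v[0]);print(c,y1,y2)
y=(y1+y2)/2;R=np.array([[np.cos(y),-np.sin(y)],[np.sin(y),np.cos(y)]])
I=c[:2]+R@[0,.065];L=c[:2]+R@[0,-.065];print("iso",I,"sel",L,"yaw",y)
g=X[4:6].mean(0)[:2];r=R.T@(g-I);print("grip rel",r,np.hypot(*r),"angle from +y toward -x",np.arctan2(-r[0],r[1]))
print("blade dir", [R.T@(x[:2]-L) for x in X[9:]])
print("blade pt",L+R@[.075*np.sin(.65),-.075*np.cos(.65)])
E
```

```text
s-- [ 0.4334 -0.1478  0.0627]
s-+ [0.4129 0.1109 0.062 ]
s+- [ 0.6318 -0.1315  0.0615]
s++ [0.6115 0.1268 0.0629]
gtop [0.4693 0.1187 0.1206]
gbot [0.4674 0.1158 0.0746]
isohub [0.5185 0.0544 0.0792]
selhub [ 0.5282 -0.0746  0.078 ]
blank [0.6095 0.006  0.0684]
bladeout [ 0.5895 -0.1416  0.1078]
bladein [ 0.5389 -0.0868  0.1061]
[ 0.52240974 -0.01039622  0.06225285] 0.07876391949709913 0.0809085279981018
iso [0.5172259  0.05439674] sel [ 0.52759359 -0.07518918] yaw 0.07983622374760047
grip rel [-0.04374503  0.06656222] 0.07965021647536269 angle from +y toward -x 0.5814236863361703
blade dir [array([ 0.05640977, -0.07117299]), array([ 0.01038688, -0.01251404])]
blade pt [ 0.57759966 -0.13108545]
```

The fit is clean: screw plane at z = 0.062, grip radius 79.7 mm, isolator at about 0.12 rad, manifold yaw 0.080. I'll set the jaws tangentially above the grip, partly closed, then look from the wrist.

```bash
python3 -m jog '[[[-0.008,0.03,-0.01,0,0,7,150],[-0.016,0.06,-0.02,0,0,14,150],[-0.024,0.09,-0.03,0,0,21,150],[-0.032,0.1175,-0.039,0,0,28,150],[-0.032,0.1175,-0.039,0,0,35,150],[-0.032,0.1175,-0.039,0,0,38,150],[-0.032,0.1175,-0.039,0,0,38,150],[-0.032,0.1175,-0.039,0,0,38,150]]]'
python3 - <<'E'
from h import *
o=bot.get_obs();m=bot.camera_model("wrist");im=bot.camera("wrist");print(o["eef_pos"],o["grip_width"],m["T"].round(4))
cv2.imwrite("pics/w1.png",cv2.resize(im,(768,576)))
Pw=m["K"]@np.linalg.inv(m["T"])[:3]
for n,x in dict(gtop=[.4685,.1175,.118],iso=[.5172,.0544,.078],sel=[.5276,-.0752,.078]).items():
    q=Pw@np.array(x+[1]);print(n,(q[:2]/q[2]*1.5).round())
E
```

```text
clock: 0.77
eef_pos: [0.4677, 0.1176, 0.2]
tool_rot: [0.439, 0.899, -0.0, -0.0]
ft_force: [0.0, -0.9, 0.4]
grip_width: 0.035
[0.46772973 0.11757103 0.19997517] 0.035035180154894645 [[ 7.884e-01  5.942e-01  1.591e-01  4.271e-01]
 [ 6.152e-01 -7.612e-01 -2.053e-01  1.696e-01]
 [-9.000e-04  2.597e-01 -9.657e-01  3.346e-01]
 [ 0.000e+00  0.000e+00  0.000e+00  1.000e+00]]
gtop [388. 306.]
iso [387. 399.]
sel [293. 527.]
```

View pics/w1.png

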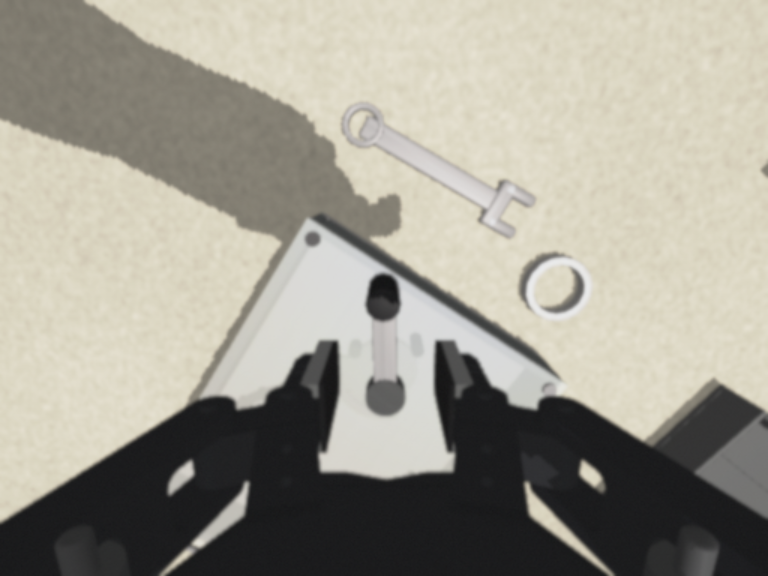

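The grip top is at (383,304) against a predicted (388,306) and the hub at (386,397) against (387,399), so the estimate is good to about 1–2 mm. The crank arm is square to the jaws. Next I descend and work out the sweep increments.

```bash
python3 -m jog '[[[0,0,-0.03,0,0,0,150],[0,0,-0.06,0,0,0,150],[0,0,-0.09,0,0,0,150],[0,0,-0.106,0,0,0,150],[0,0,-0.106,0,0,0,150]]]'
cat > chk.py <<'E'
# exit 1 if tangential push exceeds limit: chk.py ax ay limit [pad offset]
import sys
from h import *
cx,cy,lim=map(float,sys.argv[1:4]);o=bot.get_obs()
r=o["eef_pos"][:2]-[cx,cy];R=np.hypot(*r);phi=np.arctan2(r[1],r[0])
t=np.array([np.sin(phi),-np.cos(phi)]);f=o["ft_force"][:2]
print(f"t={o['clock']:.2f} phi={phi:.4f} R={R:.4f} z={o['eef_pos'][2]:.4f} push={-f@t:.2f} rad={f@r/R:.2f} fz={o['ft_force'][2]:.1f}")
sys.exit(int(-f@t>lim))
E
python3 chk.py .5172 .0544 7
python3 - <<'E'
from h import *
C=np.array([.5172,.0544]);p=lambda a:C+.08*np.array([np.cos(a),np.sin(a)])
a=2.233;print(p(a))
for blk in ([.05]*10,[.05]*8)+tuple([[.0125]*4]*14):
    p0=p(a);a0=a;rows=[]
    for d in blk: a-=d;rows.append([*(p(a)-p0).round(4),0,0,0,round(np.degrees(a-a0),1),150])
    print(round(a,4),rows)
E
```

```text
clock: 1.23
eef_pos: [0.4649, 0.1162, 0.0906]
tool_rot: [0.439, 0.898, -0.003, -0.003]
ft_force: [-0.0, -0.2, 0.4]
grip_width: 0.0351
t=1.23 phi=2.2732 R=0.0809 z=0.0906 push=0.16 rad=-0.16 fz=0.4
[0.4680115  0.11749114]
1.733 [[np.float64(0.0032), np.float64(0.0024), 0, 0, 0, np.float64(-2.9), 150], [np.float64(0.0065), np.float64(0.0046), 0, 0, 0, np.float64(-5.7), 150], [np.float64(0.01), np.float64(0.0066), 0, 0, 0, np.float64(-8.6), 150], [np.float64(0.0135), np.float64(0.0085), 0, 0, 0, np.float64(-11.5), 150], [np.float64(0.0171), np.float64(0.0102), 0, 0, 0, np.float64(-14.3), 150], [np.float64(0.0208), np.float64(0.0117), 0, 0, 0, np.float64(-17.2), 150], [np.float64(0.0246), np.float64(0.013), 0, 0, 0, np.float64(-20.1), 150], [np.float64(0.0285), np.float64(0.0142), 0, 0, 0, np.float64(-22.9), 150], [np.float64(0.0323), np.float64(0.0151), 0, 0, 0, np.float64(-25.8), 150], [np.float64(0.0363), np.float64(0.0159), 0, 0, 0, np.float64(-28.6), 150]]
1.333 [[np.float64(0.004), np.float64(0.0005), 0, 0, 0, np.float64(-2.9), 150], [np.float64(0.0079), np.float64(0.0009), 0, 0, 0
[... 4062 characters left out ...]
(-2.1), 150], [np.float64(0.0027), np.float64(-0.0029), 0, 0, 0, np.float64(-2.9), 150]]
0.683 [[np.float64(0.0007), np.float64(-0.0007), 0, 0, 0, np.float64(-0.7), 150], [np.float64(0.0013), np.float64(-0.0015), 0, 0, 0, np.float64(-1.4), 150], [np.float64(0.002), np.float64(-0.0023), 0, 0, 0, np.float64(-2.1), 150], [np.float64(0.0026), np.float64(-0.003), 0, 0, 0, np.float64(-2.9), 150]]
0.633 [[np.float64(0.0006), np.float64(-0.0008), 0, 0, 0, np.float64(-0.7), 150], [np.float64(0.0012), np.float64(-0.0016), 0, 0, 0, np.float64(-1.4), 150], [np.float64(0.0018), np.float64(-0.0024), 0, 0, 0, np.float64(-2.1), 150], [np.float64(0.0024), np.float64(-0.0032), 0, 0, 0, np.float64(-2.9), 150]]
```

```bash
python3 chk.py .5172 .0544 7 && python3 -m jog '[[[0.0032,0.0024,0,0,0,-2.9,150],[0.0065,0.0046,0,0,0,-5.7,150],[0.010,0.0066,0,0,0,-8.6,150],[0.0135,0.0085,0,0,0,-11.5,150],[0.0171,0.0102,0,0,0,-14.3,150],[0.0208,0.0117,0,0,0,-17.2,150],[0.0246,0.013,0,0,0,-20.1,150],[0.0285,0.0142,0,0,0,-22.9,150],[0.0323,0.0151,0,0,0,-25.8,150],[0.0363,0.0159,0,0,0,-28.6,150]]]' >/dev/null; python3 chk.py .5172 .0544 9 && python3 -m jog '[[[0.004,0.0005,0,0,0,-2.9,150],[0.0079,0.0009,0,0,0,-5.7,150],[0.0119,0.001,0,0,0,-8.6,150],[0.0159,0.001,0,0,0,-11.5,150],[0.0199,0.0007,0,0,0,-14.3,150],[0.0239,0.0003,0,0,0,-17.2,150],[0.0279,-0.0004,0,0,0,-20.1,150],[0.0318,-0.0012,0,0,0,-22.9,150],[0.0318,-0.0012,0,0,0,-22.9,150],[0.0318,-0.0012,0,0,0,-22.9,150]]]'; python3 chk.py .5172 .0544 7
```

```text
t=1.23 phi=2.2732 R=0.0809 z=0.0906 push=0.16 rad=-0.16 fz=0.4
t=2.07 phi=1.7495 R=0.0790 z=0.0947 push=3.38 rad=-1.65 fz=-1.9
clock: 2.9
eef_pos: [0.5359, 0.1317, 0.0948]
tool_rot: [0.785, 0.619, -0.0, -0.0]
ft_force: [-1.8, -0.8, 0.9]
grip_width: 0.0351
t=2.90 phi=1.3337 R=0.0795 z=0.0948 push=1.58 rad=-1.19 fz=0.9
```

Friction of about 3.4 N is felt, as described. Next are slow 4 mm steps, each followed by a force check.

```bash
C="python3 chk.py .5172 .0544 7"; 
python3 -m jog '[[[0.001,-0.0002,0,0,0,-0.7,150],[0.0019,-0.0005,0,0,0,-1.4,150],[0.0029,-0.0008,0,0,0,-2.1,150],[0.0039,-0.001,0,0,0,-2.9,150]]]' >/dev/null; $C && 
python3 -m jog '[[[0.001,-0.0003,0,0,0,-0.7,150],[0.0019,-0.0006,0,0,0,-1.4,150],[0.0029,-0.0009,0,0,0,-2.1,150],[0.0038,-0.0012,0,0,0,-2.9,150]]]' >/dev/null && $C &&
python3 -m jog '[[[0.0009,-0.0003,0,0,0,-0.7,150],[0.0019,-0.0007,0,0,0,-1.4,150],[0.0028,-0.001,0,0,0,-2.1,150],[0.0037,-0.0014,0,0,0,-2.9,150]]]' >/dev/null && $C &&
python3 -m jog '[[[0.0009,-0.0004,0,0,0,-0.7,150],[0.0018,-0.0008,0,0,0,-1.4,150],[0.0028,-0.0012,0,0,0,-2.1,150],[0.0037,-0.0016,0,0,0,-2.9,150]]]' >/dev/null && $C &&
python3 -m jog '[[[0.0009,-0.0004,0,0,0,-0.7,150],[0.0018,-0.0009,0,0,0,-1.4,150],[0.0027,-0.0013,0,0,0,-2.1,150],[0.0036,-0.0018,0,0,0,-2.9,150]]]' >/dev/null && $C &&
python3 -m jog '[[[0.0009,-0.0005,0,0,0,-0.7,150],[0.0018,-0.001,0,0,0,-1.4,150],[0.0026,-0.0015,0,0,0,-2.1,150],[0.0035,-0.002,0,0,0,-2.9,150]]]' >/dev/null && $C &&
python3 -m jog '[[[0.0009,-0.0005,0,0,0,-0.7,150],[0.0017,-0.001,0,0,0,-1.4,150],[0.0025,-0.0016,0,0,0,-2.1,150],[0.0034,-0.0021,0,0,0,-2.9,150]]]' >/dev/null && $C
```

```text
t=3.23 phi=1.2832 R=0.0801 z=0.0946 push=2.35 rad=-1.98 fz=1.2
t=3.57 phi=1.2310 R=0.0804 z=0.0944 push=4.06 rad=-1.31 fz=1.6
t=3.90 phi=1.1815 R=0.0804 z=0.0944 push=3.52 rad=-0.68 fz=2.5
t=4.23 phi=1.1310 R=0.0803 z=0.0944 push=3.04 rad=-1.36 fz=1.9
t=4.57 phi=1.0816 R=0.0803 z=0.0943 push=3.97 rad=-1.42 fz=2.6
t=4.90 phi=1.0311 R=0.0803 z=0.0944 push=2.98 rad=0.17 fz=2.4
t=5.23 phi=0.9811 R=0.0803 z=0.0944 push=3.57 rad=-1.30 fz=1.4
```

```bash
C="python3 chk.py .5172 .0544 7"; 
python3 -m jog '[[[0.0008,-0.0006,0,0,0,-0.7,150],[0.0017,-0.0011,0,0,0,-1.4,150],[0.0025,-0.0017,0,0,0,-2.1,150],[0.0033,-0.0023,0,0,0,-2.9,150]]]' >/dev/null; $C && 
python3 -m jog '[[[0.0008,-0.0006,0,0,0,-0.7,150],[0.0016,-0.0012,0,0,0,-1.4,150],[0.0024,-0.0018,0,0,0,-2.1,150],[0.0032,-0.0025,0,0,0,-2.9,150]]]' >/dev/null && $C &&
python3 -m jog '[[[0.0008,-0.0006,0,0,0,-0.7,150],[0.0015,-0.0013,0,0,0,-1.4,150],[0.0023,-0.0019,0,0,0,-2.1,150],[0.003,-0.0026,0,0,0,-2.9,150]]]' >/dev/null && $C &&
python3 -m jog '[[[0.0007,-0.0007,0,0,0,-0.7,150],[0.0015,-0.0014,0,0,0,-1.4,150],[0.0022,-0.0021,0,0,0,-2.1,150],[0.0029,-0.0028,0,0,0,-2.9,150]]]' >/dev/null && $C &&
python3 -m jog '[[[0.0007,-0.0007,0,0,0,-0.7,150],[0.0014,-0.0014,0,0,0,-1.4,150],[0.0021,-0.0022,0,0,0,-2.1,150],[0.0027,-0.0029,0,0,0,-2.9,150]]]' >/dev/null && $C &&
python3 -m jog '[[[0.0007,-0.0007,0,0,0,-0.7,150],[0.0013,-0.0015,0,0,0,-1.4,150],[0.002,-0.0023,0,0,0,-2.1,150],[0.0026,-0.003,0,0,0,-2.9,150]]]' >/dev/null && $C &&
python3 -m jog '[[[0.0006,-0.0008,0,0,0,-0.7,150],[0.0012,-0.0016,0,0,0,-1.4,150],[0.0018,-0.0024,0,0,0,-2.1,150],[0.0024,-0.0032,0,0,0,-2.9,150]]]' >/dev/null && $C
```

```text
t=5.57 phi=0.9310 R=0.0803 z=0.0943 push=2.89 rad=-0.87 fz=2.3
t=5.90 phi=0.8805 R=0.0802 z=0.0943 push=4.06 rad=-0.75 fz=1.9
t=6.23 phi=0.8307 R=0.0802 z=0.0943 push=3.17 rad=-0.78 fz=2.4
t=6.57 phi=0.7808 R=0.0802 z=0.0943 push=3.09 rad=-0.64 fz=1.9
t=6.90 phi=0.7312 R=0.0802 z=0.0943 push=3.91 rad=-0.44 fz=1.7
t=7.23 phi=0.6817 R=0.0802 z=0.0943 push=4.16 rad=-1.70 fz=1.9
t=7.57 phi=0.6322 R=0.0801 z=0.0943 push=3.22 rad=-0.89 fz=2.2
```

```bash
C="python3 chk.py .5172 .0544 7"; 
python3 -m jog '[[[0.0005,-0.0007,0,0,0,-0.6,150],[0.001,-0.0013,0,0,0,-1.1,150],[0.0014,-0.002,0,0,0,-1.7,150]]]' >/dev/null; $C && 
python3 -m jog '[[[0.0005,-0.0007,0,0,0,-0.6,150],[0.0009,-0.0013,0,0,0,-1.1,150],[0.0014,-0.002,0,0,0,-1.7,150]]]' >/dev/null; $C && 
python3 -m jog '[[[0.0004,-0.0007,0,0,0,-0.6,150],[0.0008,-0.0014,0,0,0,-1.1,150],[0.0013,-0.0021,0,0,0,-1.7,150]]]' >/dev/null; $C && 
python3 -m jog '[[[0.0004,-0.0007,0,0,0,-0.6,150],[0.0008,-0.0014,0,0,0,-1.1,150],[0.0012,-0.0021,0,0,0,-1.7,150]]]' >/dev/null; $C
```

```text
t=7.82 phi=0.6084 R=0.0801 z=0.0943 push=5.40 rad=-2.46 fz=3.8
t=8.07 phi=0.5919 R=0.0798 z=0.0942 push=8.93 rad=-1.87 fz=3.3
t=8.07 phi=0.5919 R=0.0798 z=0.0942 push=8.93 rad=-1.87 fz=3.3
t=8.07 phi=0.5919 R=0.0798 z=0.0942 push=8.93 rad=-1.87 fz=3.3
```

The buffer is met (push 5.4, then 8.9 N and growing). I'll press a little more and hold.

```bash
C="python3 chk.py .5172 .0544 7"; 
python3 -m jog '[[[0.0005,-0.0008,0,0,0,-0.6,150],[0.001,-0.0015,0,0,0,-1.2,150],[0.001,-0.0015,0,0,0,-1.2,150],[0.001,-0.0015,0,0,0,-1.2,150]]]' >/dev/null; $C; 
python3 -m jog '[[[0,0,0,0,0,0,150],[0,0,0,0,0,0,150]]]' >/dev/null; $C
```

```text
t=8.40 phi=0.5790 R=0.0797 z=0.0942 push=8.74 rad=-3.50 fz=4.4
t=8.57 phi=0.5794 R=0.0797 z=0.0942 push=9.20 rad=-2.48 fz=4.7
```

```bash
C="python3 chk.py .5172 .0544 7"; 
python3 -m jog '[[[0.0005,-0.0008,0,0,0,-0.6,150],[0.0008,-0.0013,0,0,0,-1.0,150],[0.0008,-0.0013,0,0,0,-1.0,150]]]' >/dev/null; $C; 
python3 -m jog '[[[0,0,0,0,0,0,150],[0,0,0,0,0,0,150]]]' ; $C
```

```text
t=8.82 phi=0.5701 R=0.0796 z=0.0942 push=11.78 rad=-3.03 fz=5.1
clock: 8.98
eef_pos: [0.5841, 0.0973, 0.0942]
tool_rot: [0.965, 0.262, -0.002, -0.003]
ft_force: [-8.5, 8.1, 5.3]
grip_width: 0.0354
t=8.98 phi=0.5704 R=0.0795 z=0.0942 push=11.41 rad=-2.76 fz=5.3
```

The crank is pressed home at about 11.4 N. Next I back off tangentially, lift clear, and turn the jaws toward the selector.

```bash
python3 -m jog '[[[-0.0025,0.004,0,0,0,0,150],[-0.0048,0.0075,0,0,0,0,150],[-0.0048,0.0075,0,0,0,0,150],[-0.0048,0.0075,0.03,0,0,0,150],[-0.0048,0.0075,0.07,0,0,0,150],[-0.0048,0.0075,0.106,0,0,0,150]]]' ; python3 chk.py .5172 .0544 7
python3 -m jog '[[[0,-0.03,0,0,0,7,150],[0,-0.06,0,0,0,14,150],[0,-0.09,0,0,0,21,150],[0,-0.12,0,0,0,28,150],[0,-0.15,0,0,0,35,150],[0,-0.18,0,0,0,42,150],[0,-0.21,0,0,0,49,150],[0,-0.235,0,0,0,56,150],[0,-0.235,0,0,0,63,150],[0,-0.235,0,0,0,70,150]]]' >/dev/null
python3 -m jog '[[[0,0,0,0,0,7,150],[0,0,0,0,0,14,150],[0,0,0,0,0,21,150],[0,0,0,0,0,28,150],[0,0,0,0,0,31.5,150],[0,0,0,0,0,31.5,150]]]'
python3 - <<'E'
from h import *
o=bot.get_obs();m=bot.camera_model("wrist");im=bot.camera("wrist")
print(o["eef_pos"]);cv2.imwrite("pics/w2.png",cv2.resize(im,(768,576)))
Pw=m["K"]@np.linalg.inv(m["T"])[:3]
L=np.array([.5276,-.0752]);e=np.array([np.cos(-.841),np.sin(-.841)])
for n,x in dict(hub=[*L,.078],top15=[*(L+.015*e),.106],top93=[*(L+.093*e),.106],isogrip=[.5172+.08*np.cos(.664),.0544+.08*np.sin(.664),.118]).items():
    q=Pw@np.array(x+[1]);print(n,(q[:2]/q[2]*1.5).round())
E
```

```text
clock: 9.48
eef_pos: [0.5818, 0.1016, 0.2011]
tool_rot: [0.965, 0.261, -0.0, 0.001]
ft_force: [1.8, 0.5, 0.9]
grip_width: 0.0349
t=9.48 phi=0.6309 R=0.0800 z=0.2011 push=-0.63 rad=1.80 fz=0.9
clock: 10.82
eef_pos: [0.5821, -0.1336, 0.2004]
tool_rot: [0.408, 0.913, -0.0, 0.001]
ft_force: [-0.4, -0.0, -0.2]
grip_width: 0.0351
[ 0.58207854 -0.1335902   0.20035378]
hub [384. 156.]
top15 [383. 182.]
top93 [384. 320.]
isogrip [746. -86.]
```

View pics/w2.png

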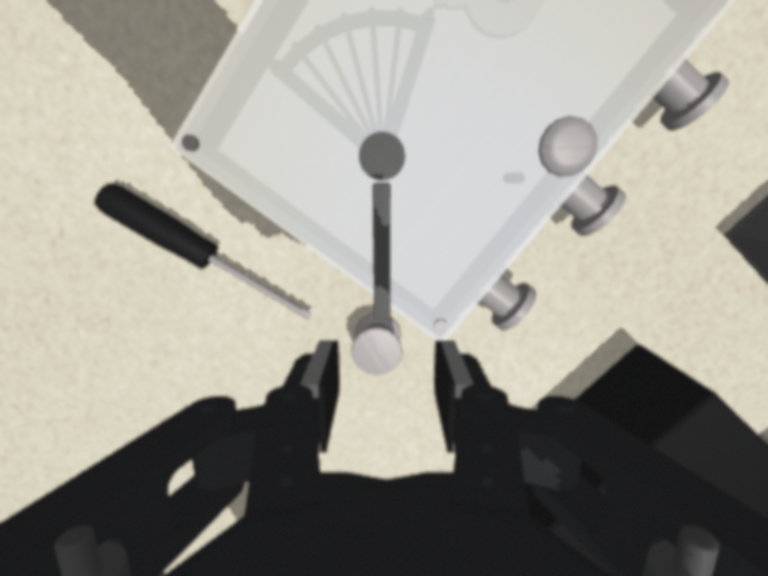

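The hub is at (382,156) and the blade lies along column 382, as predicted. The tee at (377,350) is low and will stay clear. Next I descend onto the blade.

```bash
python3 -m jog '[[[-0.0045,0.0025,-0.03,0,0,0,150],[-0.0045,0.0025,-0.06,0,0,0,150],[-0.0045,0.0025,-0.09,0,0,0,150],[-0.0045,0.0025,-0.105,0,0,0,150],[-0.0045,0.0025,-0.114,0,0,0,150],[-0.0045,0.0025,-0.114,0,0,0,150],[-0.0045,0.0025,-0.114,0,0,0,150]]]'
python3 chk.py .5276 -.0752 9
python3 - <<'E'
from h import *
C=np.array([.5276,-.0752]);p=lambda a:C+.075*np.array([np.cos(a),np.sin(a)])
a=-.841;print(p(a))
for blk in ([.03]*5,[.015]*2,[.015]*2,[.015]*2,[.015]*2,[.015]*2,[.05]*10,[.05]*10,[.02]*2,[.02]*2,[.02]*2,[.02]*2):
    p0=p(a);a0=a;rows=[]
    for d in blk: a-=d;rows.append([*map(float,(p(a)-p0).round(4)),0,0,0,float(round(np.degrees(a-a0),1)),150])
    print("q",round(-.841-a,4),rows)
E
```

```text
clock: 11.45
eef_pos: [0.5775, -0.1303, 0.0866]
tool_rot: [0.409, 0.913, -0.0, 0.0]
ft_force: [-0.2, 0.8, 0.4]
grip_width: 0.0352
t=11.45 phi=-0.8350 R=0.0744 z=0.0866 push=0.45 rad=-0.73 fz=0.4
[ 0.57760384 -0.13109827]
q 0.15 [[-0.0017, -0.0015, 0, 0, 0, -1.7, 150], [-0.0034, -0.0029, 0, 0, 0, -3.4, 150], [-0.0052, -0.0043, 0, 0, 0, -5.2, 150], [-0.0071, -0.0056, 0, 0, 0, -6.9, 150], [-0.0089, -0.0068, 0, 0, 0, -8.6, 150]]
q 0.18 [[-0.0009, -0.0006, 0, 0, 0, -0.9, 150], [-0.0019, -0.0012, 0, 0, 0, -1.7, 150]]
q 0.21 [[-0.001, -0.0006, 0, 0, 0, -0.9, 150], [-0.0019, -0.0011, 0, 0, 0, -1.7, 150]]
q 0.24 [[-0.001, -0.0006, 0, 0, 0, -0.9, 150], [-0.002, -0.0011, 0, 0, 0, -1.7, 150]]
q 0.27 [[-0.001, -0.0005, 0, 0, 0, -0.9, 150], [-0.002, -0.001, 0, 0, 0, -1.7, 150]]
q 0.3 [[-0.001, -0.0005, 0, 0, 0, -0.9, 150], [-0.002, -0.001, 0, 0, 0, -1.7, 150]]
q 0.8 [[-0.0034, -0.0015, 0, 0, 0, -2.9, 150], [-0.007, -0.0028, 0, 0, 0, -5.7, 150], [-0.0105, -0.0039, 0, 0, 0, -8.6, 150], [-0.0142, -0.0048, 0, 0, 0, -11.5, 150], [-0.0178, -0.0056, 0, 0, 0, -14.3, 150], [-0.0215, -0.0062, 0, 0, 0, -17.2
[... 214 characters left out ...]
], [-0.0074, 0.0009, 0, 0, 0, -5.7, 150], [-0.0111, 0.0016, 0, 0, 0, -8.6, 150], [-0.0148, 0.0025, 0, 0, 0, -11.5, 150], [-0.0183, 0.0036, 0, 0, 0, -14.3, 150], [-0.0219, 0.0049, 0, 0, 0, -17.2, 150], [-0.0253, 0.0063, 0, 0, 0, -20.1, 150], [-0.0287, 0.008, 0, 0, 0, -22.9, 150], [-0.032, 0.0097, 0, 0, 0, -25.8, 150], [-0.0352, 0.0117, 0, 0, 0, -28.6, 150]]
q 1.34 [[-0.0013, 0.0008, 0, 0, 0, -1.1, 150], [-0.0025, 0.0017, 0, 0, 0, -2.3, 150]]
q 1.38 [[-0.0012, 0.0009, 0, 0, 0, -1.1, 150], [-0.0024, 0.0018, 0, 0, 0, -2.3, 150]]
q 1.42 [[-0.0012, 0.0009, 0, 0, 0, -1.1, 150], [-0.0024, 0.0019, 0, 0, 0, -2.3, 150]]
q 1.46 [[-0.0011, 0.001, 0, 0, 0, -1.1, 150], [-0.0023, 0.002, 0, 0, 0, -2.3, 150]]
```

```bash
C="python3 chk.py .5276 -.0752 8"
python3 -m jog '[[[-0.0017,-0.0015,0,0,0,-1.7,150],[-0.0034,-0.0029,0,0,0,-3.4,150],[-0.0052,-0.0043,0,0,0,-5.2,150],[-0.0071,-0.0056,0,0,0,-6.9,150],[-0.0089,-0.0068,0,0,0,-8.6,150]]]' >/dev/null; $C &&
python3 -m jog '[[[-0.0009,-0.0006,0,0,0,-0.9,150],[-0.0019,-0.0012,0,0,0,-1.7,150]]]' >/dev/null && $C &&
python3 -m jog '[[[-0.001,-0.0006,0,0,0,-0.9,150],[-0.0019,-0.0011,0,0,0,-1.7,150]]]' >/dev/null && $C &&
python3 -m jog '[[[-0.001,-0.0006,0,0,0,-0.9,150],[-0.002,-0.0011,0,0,0,-1.7,150]]]' >/dev/null && $C &&
python3 -m jog '[[[-0.001,-0.0005,0,0,0,-0.9,150],[-0.002,-0.001,0,0,0,-1.7,150]]]' >/dev/null && $C &&
python3 -m jog '[[[-0.001,-0.0005,0,0,0,-0.9,150],[-0.002,-0.001,0,0,0,-1.7,150]]]' >/dev/null && $C
```

```text
t=11.87 phi=-0.9737 R=0.0753 z=0.0888 push=-0.59 rad=0.47 fz=-0.5
t=12.03 phi=-0.9984 R=0.0750 z=0.0884 push=3.48 rad=0.22 fz=2.4
t=12.20 phi=-1.0257 R=0.0748 z=0.0879 push=4.02 rad=-0.28 fz=2.0
t=12.37 phi=-1.0681 R=0.0743 z=0.0870 push=3.09 rad=1.72 fz=2.2
t=12.53 phi=-1.1070 R=0.0739 z=0.0864 push=3.54 rad=0.70 fz=2.3
t=12.70 phi=-1.1405 R=0.0739 z=0.0863 push=3.77 rad=0.53 fz=1.5
```

The selector is free: it has moved well past 0.02 rad at friction level only. I'll continue the sweep.

```bash
C="python3 chk.py .5276 -.0752 8"
python3 -m jog '[[[-0.0034,-0.0015,0,0,0,-2.9,150],[-0.007,-0.0028,0,0,0,-5.7,150],[-0.0105,-0.0039,0,0,0,-8.6,150],[-0.0142,-0.0048,0,0,0,-11.5,150],[-0.0178,-0.0056,0,0,0,-14.3,150]]]' >/dev/null; $C &&
python3 -m jog '[[[-0.0037,-0.0006,0,0,0,-2.9,150],[-0.0075,-0.001,0,0,0,-5.8,150],[-0.0112,-0.0012,0,0,0,-8.6,150],[-0.015,-0.0012,0,0,0,-11.5,150],[-0.0187,-0.001,0,0,0,-14.3,150]]]' >/dev/null && $C &&
python3 -m jog '[[[-0.0037,0.0004,0,0,0,-2.9,150],[-0.0074,0.0009,0,0,0,-5.7,150],[-0.0111,0.0016,0,0,0,-8.6,150],[-0.0148,0.0025,0,0,0,-11.5,150],[-0.0183,0.0036,0,0,0,-14.3,150],[-0.0219,0.0049,0,0,0,-17.2,150],[-0.0253,0.0063,0,0,0,-20.1,150],[-0.0287,0.008,0,0,0,-22.9,150],[-0.032,0.0097,0,0,0,-25.8,150],[-0.0352,0.0117,0,0,0,-28.6,150]]]' >/dev/null && $C &&
python3 -m jog '[[[-0.0013,0.0008,0,0,0,-1.1,150],[-0.0025,0.0017,0,0,0,-2.3,150]]]' >/dev/null && $C &&
python3 -m jog '[[[-0.0012,0.0009,0,0,0,-1.1,150],[-0.0024,0.0018,0,0,0,-2.3,150]]]' >/dev/null && $C &&
python3 -m jog '[[[-0.0012,0.0009,0,0,0,-1.1,150],[-0.0024,0.0019,0,0,0,-2.3,150]]]' >/dev/null && $C &&
python3 -m jog '[[[-0.0011,0.001,0,0,0,-1.1,150],[-0.0023,0.002,0,0,0,-2.3,150]]]' >/dev/null && $C
```

```text
t=13.12 phi=-1.3953 R=0.0742 z=0.0863 push=4.58 rad=0.61 fz=1.8
t=13.53 phi=-1.6495 R=0.0745 z=0.0863 push=4.32 rad=0.99 fz=1.3
t=14.37 phi=-2.1538 R=0.0749 z=0.0862 push=2.71 rad=-0.42 fz=1.9
t=14.53 phi=-2.1953 R=0.0749 z=0.0862 push=3.58 rad=-1.01 fz=0.9
t=14.70 phi=-2.2340 R=0.0749 z=0.0862 push=2.91 rad=1.06 fz=0.9
t=14.87 phi=-2.2775 R=0.0748 z=0.0862 push=4.21 rad=1.57 fz=0.3
t=15.03 phi=-2.3080 R=0.0745 z=0.0862 push=6.67 rad=1.26 fz=-2.6
```

The buffer is just met (tool at 1.467, so the blade is at about 1.30). I'll press slightly, hold, then back off and lift.

```bash
C="python3 chk.py .5276 -.0752 8"
python3 -m jog '[[[-0.0006,0.0005,0,0,0,-0.5,150],[-0.0011,0.001,0,0,0,-1,150],[-0.0011,0.001,0,0,0,-1,150],[-0.0011,0.001,0,0,0,-1,150]]]'; $C
python3 -m jog '[[[0.004,-0.0036,0,0,0,0,150],[0.0085,-0.0076,0,0,0,0,150],[0.0085,-0.0076,0,0,0,0,150],[0.0085,-0.0076,0,0,0,0,150],[0.0085,-0.0076,0.03,0,0,0,150],[0.0085,-0.0076,0.07,0,0,0,150],[0.0085,-0.0076,0.11,0,0,0,150],[0.0085,-0.0076,0.15,0,0,0,150],[-0.02,0.0,0.18,0,0,0,150],[-0.05,0.0,0.18,0,0,0,150]]]'
python3 -m jog '[[[-0.03,0,0,0,0,0,150],[-0.03,0,0,0,0,0,150],[-0.03,0,0,0,0,0,150]]]'
python3 - <<'E'
from h import *
for n in("scene","side"):cv2.imwrite(f"pics/{n}1.png",bot.camera(n))
a=cv2.imread("pics/scene1.png")[150:250,185:345];b=cv2.imread("pics/side1.png")[155:265,160:320]
cv2.imwrite("pics/c3.png",np.vstack([cv2.resize(x,None,fx=2.8,fy=2.8,interpolation=2)for x in(a,b)]))
E
```

```text
clock: 15.37
eef_pos: [0.4772, -0.1299, 0.0862]
tool_rot: [0.916, 0.401, 0.0, 0.002]
ft_force: [4.4, -7.2, -3.5]
grip_width: 0.0349
t=15.37 phi=-2.3153 R=0.0743 z=0.0862 push=8.11 rad=2.29 fz=-3.5
clock: 16.2
eef_pos: [0.429, -0.1286, 0.2723]
tool_rot: [0.916, 0.402, 0.004, 0.003]
ft_force: [0.3, -0.1, 1.0]
grip_width: 0.0349
clock: 16.45
eef_pos: [0.3944, -0.1282, 0.2665]
tool_rot: [0.916, 0.401, 0.0, -0.0]
ft_force: [0.2, -0.3, 0.1]
grip_width: 0.0353
```

View pics/c3.png

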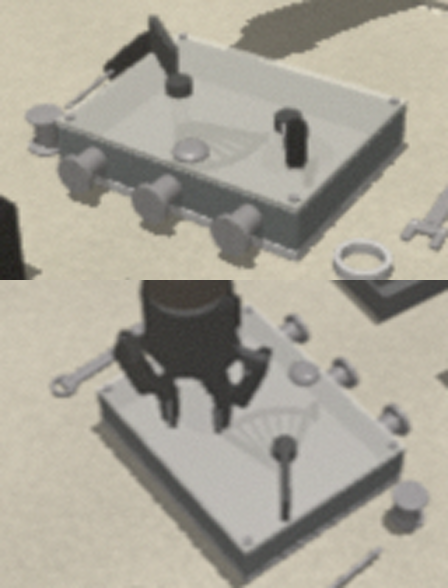

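Crop c3 shows the blank, tee, ring, wrench and driver in place. The isolator grip is over at (295,140) and the blade runs from the hub at (285,445) to its end at about (286,515). I'll check the blade's angle by projecting it into the pictures, and hand in if it reads over.

Run:
```python
from h import *
L=np.array([.5276,-.0752]);I=np.array([.5172,.0544])
def pr(n,x,o,dy):
    q=P(n)@np.array([*x,1]);return ((q[:2]/q[2]-o+.5)*2.8-.5+[0,dy]).round()
for q in (1.1,1.2,1.25,1.3):
    a=-.841-q;e=np.array([np.cos(a),np.sin(a)]);x=[*(L+.093*e),.106]
    print("sel",q,pr("scene",x,[185,150],0),pr("side",x,[160,155],280))
for q in (1.5,1.6,1.7):
    a=2.35-q;print("iso",q,pr("scene",[*(I+.08*np.array([np.cos(a),np.sin(a)])),.118],[185,150],0))
```

```text
sel 1.1 [134.  19.] [303. 498.]
sel 1.2 [142.  17.] [294. 500.]
sel 1.25 [146.  16.] [289. 500.]
sel 1.3 [150.  15.] [285. 500.]
iso 1.5 [308. 123.]
iso 1.6 [300. 123.]
iso 1.7 [291. 124.]
```

```bash
python3 -c "
from workcell import bot
print(bot.job_done(), bot.get_obs()['clock'])"
```

```text
the job is handed in; nothing more can be done
the job is handed in; nothing more can be done
```

Both valves are set, and the job was handed in at about 16.6 s of the 69 s allowed. The hand-in gives no verdict.

- **Isolator:** I swung the crank clockwise with the jaws loosely around the grip. Friction was about 3.5 N, and it met its buffer at roughly 1.65 rad. I held it there at about 11 N of push, against the 24 N limit.
- **Selector:** It started freely at about 3.5 N, which confirms the isolator was home. I turned it to its buffer, and the peak reading was about 8 N, against the 22 N limit.
- **Last checks:** After letting go, projecting the model into the final pictures reads the selector at about 1.3 rad and the isolator at about 1.65. The gripper is clear and the wrist force is near zero. The blank, tee, ring, wrench and driver look undisturbed. I did not re-check the bottle or mug, but the arm never went near them.
- **One disagreement:** The force on the isolator buffer grew more slowly at first than the stated 3.5 N/mm. It read about 9 N where I expected about 15 N, so I pressed slightly further. The slope there was about 3 N/mm. No check failed.

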